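# Load a batch into the demagnetiser and park it under the hood

### The arm

A 6-joint arm with a two-finger parallel gripper is mounted at the origin on a cart in front of the work surface, level with it; the furniture and walls round the work are solid. World frame = base frame: x ahead of the robot, y to its left, z up, the work surface at z = 0. Lengths are in m, angles in rad, forces in N, time in s.
With the tool pointing down it reaches from about 0.35 to 0.8 m from the base axis. Payload 7.3 kg.
Tool frame: the origin (TCP) lies between the finger pads; the fingertips stand 25 mm ahead of it and the grasp point (between the pads) lies 6 mm ahead of it (r.tip_extent is the distance from the TCP to the fingertips, in m); z points along the fingers, y is the line along which they close (so a half turn about z gives the same grasp; the last joint's range is limited). The gripper opens to 85 mm and grips with 20 to 120 N. Pads are 22 mm wide; open, the fingers measure 114 mm over their backs; the gripper's body (76 mm by 85 mm) begins 54 mm behind the grasp point. The pads swing forward as they close: fully open they stand 13 mm farther back than shut.
Start: joints at [1.187, 0.342, 1.524, -0, 1.275, -0.146], TCP at [0.124, 0.51, 0.256] pointing down, gripper open.
Joint ranges: [-2.53, 2.53], [-0.77, 2.02], [0.04, 2.7], [-1, 4.14], [0.28, 2.66], [-3.11, 3.11]. Speed limits (rad/s): [2.57, 2.57, 3.14, 3.14, 3.14, 3.14].

### API

Orientations are given as a unit quaternion [x, y, z, w].
In Python, from workcell import r, command_gripper, optics gives the robot as it stands. The module is installed in compiled form; this text tells all that it offers. Calls block until the motion is done:
- r.reach(position, orientation): joint-space move of the TCP to a pose.
- r.move_straight(position, orientation=None, speed=0.15, max_force=None): straight line of the TCP; orientation=None keeps the orientation; speed is the mean speed in m/s. With max_force (N) it stops when the force on the tool has changed by that much, and returns True; else False.
- r.movej(angles): joint-space move.
- command_gripper(opening, force=None): finger opening in m; force is the grip in N (None keeps the last); returns when the fingers have stopped.
- r.hold(seconds).
- r.solve_ik(position, orientation): joint angles nearest the present ones, or None.
- r.read_state(): the state.
- optics.get_image(name): name is "scene" or "top"; returns (picture, depth): 384x512x3 uint8, red, green, blue; 384x512 float32, m along the optical axis (not along the pixel's ray), 0 where there is no reading.
- optics.camera_model(name): a dict with "K" (3x3 intrinsics, pixels), "R" (3x3) and "t" (3): a world point X has camera coordinates R X + t. Camera axes: x right, y down, z forward; pixel columns grow to the right and rows downward; lengths in m; the calibration is good to about 2 mm. A picture is of the moment at which its call begins. camera_model takes no time and is no camera call.
A pose or a line that the arm cannot do raises r.PlanningError and nothing moves.
- r.finish_job(): hands the job in; it is judged then, once.
The state is a dict: "time_s": time; "joint_positions": joint angles; "dq": joint speeds; "tau": joint torques, N m; "eef_pos": TCP position; "eef_rot": TCP orientation; "contact_force": force on the tool from outside, world axes, zero at the start; "torque": the same for the moment, N m; "grip_width": finger opening in m; "grip_force": force on a finger pad.
Only numpy, scipy, OpenCV 4.12 (cv2) and the standard library are available. Lean on these libraries where they do the work, as an engineer would, in place of code of your own. Each camera call takes 0.05 s, during which the arm holds its last target. There are 200 camera calls.

### The job

Tip all six bushes out of the scoop into the carrier tray and set the scoop back down flat on the table. Then slide the carrier by its upright post, tray first, through the mouth of the grey demagnetiser hood and along the L-shaped slot in its roof: straight in as far as the slot goes, then sideways to the closed end of the short leg, and leave it there standing flat with all the bushes still in it. Leave the lamp bracket, the connector and the rubber ring where they are.

Things in the scene. Friction and masses are not known exactly. Their poses are not given: they have to be found in the camera images.
- hood: grey hood, 214 (x) x 159 mm, roof from 52 to 60 mm up, black coil box to 88 mm on its far half. Origin: centre of its footprint; x points in from the mouth, z up. Mouth in the face x = -107: open from y = -28.5 to +73.5 mm, a jamb beside it. Inside y +-73.5, back wall x = 101. L-shaped roof slot 26 mm wide: long leg in from the mouth at y = 22.5, short leg from the corner along -y
- slot_mouth (a point): where the middle line of the slot's long leg starts at the mouth, at roof-top height (hood x = -107, y = +22.5 mm)
- slot_corner (a point): centre of the slot's corner, roof-top height (hood x = -42, y = +22.5 mm; the slot's far edges are 13 mm further): with the post here the tray is wholly behind the jamb and can go sideways
- slot_end (a point): where the post's middle belongs at the end of the short leg, roof-top height (hood x = -42, y = -22.5 mm; the slot's closed edge is 13 mm further)
- carrier: loose aluminium tray, 120 (x) x 90 mm, walls 44 mm high and 3 mm thick, floor 3 mm; 0.2 kg. Origin: centre of the tray's underside; x points away from the post, z up. Behind its rear wall, at x = -75 mm, y = 0, stands an upright 14 x 14 mm square post, upper half black, top 112 mm above the table; its foot ends at x = -87
- grip_post (a point): middle of the carrier post's grip, 92 mm above the carrier's underside (20 mm below the post's top)
- scoop: loose steel scoop: flat pan 80 (x) x 50 mm, side walls 28 mm high, rear wall 46 mm, open at the front (+x), floor 3 mm, 0.12 kg. Origin: centre of the pan's underside; x points from the handle to the open front, z up. The straight black handle runs along x from -40 to -135 mm, 14 mm wide (y), 31 to 47 mm above the underside
- scoop_handle (a point): grip point on the scoop's handle, 85 mm behind the pan's centre, 39 mm above its underside
- scoop_lip (a point): middle of the pan's open front edge
- bush_0_mid (a point): centre of a brass bush, a cylinder 14 mm in diameter and 14 mm long, 12 g; six alike start standing in the scoop
- bush_1_mid (a point): centre of a brass bush, a cylinder 14 mm in diameter and 14 mm long, 12 g; six alike start standing in the scoop
- bush_2_mid (a point): centre of a brass bush, a cylinder 14 mm in diameter and 14 mm long, 12 g; six alike start standing in the scoop
- bush_3_mid (a point): centre of a brass bush, a cylinder 14 mm in diameter and 14 mm long, 12 g; six alike start standing in the scoop
- bush_4_mid (a point): centre of a brass bush, a cylinder 14 mm in diameter and 14 mm long, 12 g; six alike start standing in the scoop
- bush_5_mid (a point): centre of a brass bush, a cylinder 14 mm in diameter and 14 mm long, 12 g; six alike start standing in the scoop
- lamp_bracket_1: bystander: bent metal lamp bracket 26 x 52 x 35 mm, origin under its centre
- connector_2: bystander: black plug connector with coloured bands 27 x 55 x 20 mm, origin under its centre
- seal_ring_1: bystander: black rubber ring 77 mm across, 9 mm high, origin under its centre

How it is judged:
By the outcome, as a careful person would: the job done as asked, in the order asked, and still so for the second after the job is handed in, with the robot touching nothing.
It also fails if it takes over 64 s, if anything falls off the work surface, if the arm or the gripper's body presses on something with over 40 N, if the wrist force passes 120 N, or if a joint passes its speed limit or range.

## Working session

There is one attempt and no reset: what is moved stays moved. The work goes in short steps, each a Python script; the robot and the scene stay as the last script left them, time stands still between calls to the robot, and variables do not carry over. Pictures are saved under pics/ and viewed, at most 10 in all, crops included, and the job is handed in when it is done.

```bash
mkdir -p pics; ls
python3 - <<'E'
from workcell import r, command_gripper, optics
import cv2,numpy as np
for n in ("scene","top"):
    im,d=optics.get_image(n); m=optics.camera_model(n)
    cv2.imwrite(f"pics/{n}0.png",im[:,:,::-1]); np.savez(f"{n}0.npz",im=im,d=d,**m)
    print(n,m["K"].round(1).tolist(),"cam",(-m["R"].T@m["t"]).round(3),m["R"].round(3).tolist(),(d>0).mean())
print(r.read_state()["time_s"],r.read_state()["eef_rot"],r.tip_extent)
E
```

```text
pics
scene [[438.6, 0.0, 250.5], [0.0, 438.6, 192.1], [0.0, 0.0, 1.0]] cam [-0.074 -0.404  0.569] [[0.662, -0.749, -0.003], [-0.386, -0.338, -0.859], [0.642, 0.57, -0.513]] 0.9961395263671875
top [[406.8, 0.0, 257.4], [0.0, 406.8, 188.5], [0.0, 0.0, 1.0]] cam [0.372 0.143 0.962] [[0.017, -1.0, 0.024], [-0.981, -0.021, -0.193], [0.193, -0.02, -0.981]] 0.9962717692057291
0.1 [ 1.18615238e-01  9.92940073e-01 -6.33907504e-04 -1.88401497e-04] 0.025
```

View pics/scene0.png

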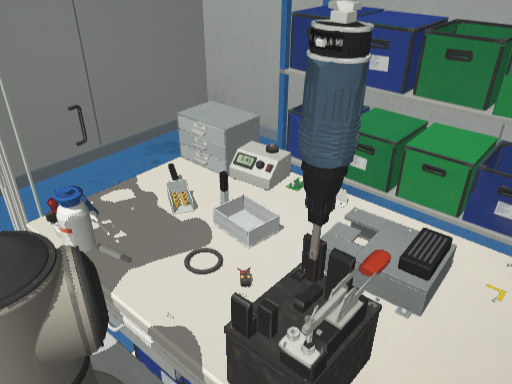

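View pics/top0.png

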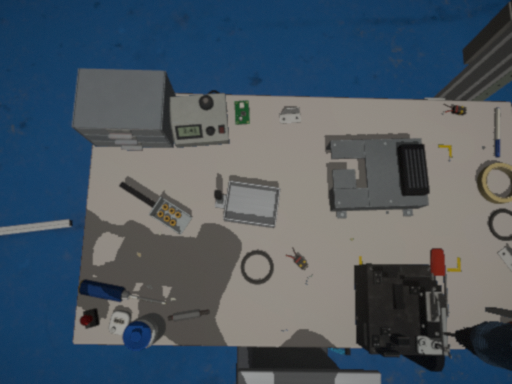

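The top view shows the scoop at about (170,212) with its handle running to (122,185). The tray is at (251,202), its post at (220,195), and the hood at (378,172) with its mouth facing left. In the scene view the post top is at (224,175), the scoop handle at (173,172) and the hood at (390,250). Next I'll measure these using colour and depth.

```bash
cat > vis.py <<'E'
import numpy as np, cv2
def cloud(d,K,R,t):
    v,u=np.indices(d.shape); rays=np.stack([(u-K[0,2])/K[0,0],(v-K[1,2])/K[1,1],np.ones_like(d)],-1)
    return (rays*d[...,None]-t)@R
def ray(u,v,z,K,R,t):
    c=-R.T@t; w=R.T@np.array([(u-K[0,2])/K[0,0],(v-K[1,2])/K[1,1],1]); return c+w*(z-c[2])/w[2]
def proj(P,K,R,t):
    c=R@np.asarray(P)+t; p=K@c; return p[:2]/p[2]
def rect(P):  # minAreaRect in mm
    (c,s,a)=cv2.minAreaRect((P[:,:2]*1000).astype(np.float32)); return np.round(c,1),np.round(s,1),round(a,2)
E
python3 - <<'E'
from vis import *
for n in ("top","scene"):
    f=np.load(n+"0.npz"); im,d,K,R,t=[f[k] for k in("im","d","K","R","t")]
    W=cloud(d,K,R,t); z=W[...,2]; ok=d>0
    np.save(n+"W.npy",W)
    def box(x0,x1,y0,y1,z0,z1): return ok&(W[...,0]>x0)&(W[...,0]<x1)&(W[...,1]>y0)&(W[...,1]<y1)&(z>z0)&(z<z1)
    if n=="top":
        print("table z",np.median(z[230:245,280:340]))
        for nm,(u,v) in dict(scoop=(170,212),tray=(251,202),post=(219,193),hood=(375,150),handle=(135,192),coil=(412,170)).items(): print(nm,W[v,u].round(3))
    m=box(.2,.7,-.05,.3,.09,.13); l,_,_=0,0,0
    k,lab,st,ce=cv2.connectedComponentsWithStats(m.astype(np.uint8))
    print(n,"high comps",[(st[i,4],ce[i].round(1).tolist(),W[lab==i].mean(0).round(4).tolist(),W[lab==i][:,2].max().round(4)) for i in range(1,k) if st[i,4]>8])
    for nm,zz in (("rim",(.036,.05)),("mid",(.024,.05)),("roof",(.05,.068))):
        m=box(.2,.75,-.4,.5,*zz); k,lab,st,ce=cv2.connectedComponentsWithStats(m.astype(np.uint8))
        for i in range(1,k):
            if st[i,4]>60: print(n,nm,st[i].tolist(),*rect(W[lab==i]),"z",np.median(z[lab==i]).round(4))
f=np.load("top0.npz"); a=cv2.resize(f["im"][120:250,110:240],None,fx=3,fy=3,interpolation=2); b=cv2.resize(f["im"][120:250,300:440],None,fx=3,fy=3,interpolation=2)
cv2.imwrite("pics/crop1.png",np.hstack([a,b])[:,:,::-1])
E
```

```text
table z -0.00018733572130703969
scoop [0.498 0.326 0.017]
tray [0.527 0.138 0.005]
post [0.528 0.207 0.113]
hood [ 0.646 -0.147  0.06 ]
handle [0.537 0.401 0.051]
coil [ 0.593 -0.219  0.089]
top high comps [(np.int32(57), [217.3, 193.5], [0.5274, 0.2105, 0.1088], np.float64(0.1148))]
top rim [138, 128, 34, 16, 71] [662.4 361.1] [32.4 83.2] 26.52 z 0.0424
top rim [173, 132, 56, 13, 387] [671.1 259.3] [ 19.2 129.8] 5.35 z 0.0427
top rim [223, 181, 58, 46, 284] [519.5 136.6] [120.   90.8] 82.95 z 0.0432
top rim [119, 182, 44, 34, 301] [532.3 396.6] [97.8 49.5] 60.47 z 0.046
top rim [358, 264, 4, 83, 138] [ 299.6 -103.7] [  2.1 172.4] 89.99 z 0.0438
top mid [138, 128, 35, 18, 134] [661.9 362.5] [32.6 85.9] 26.06 z 0.0366
top mid [173, 132, 56, 14, 487] [671.1 259.3] [ 19.2 129.8] 5.35 z 0.0414
top mid [223, 181, 58, 46, 389] [519.5 136.6] [120.   90.8] 82.95 z 0.0424
top mid [119, 182, 71, 52, 417] [514.  364.3] [172.1  49.9] 59.03 z 0.0449
top mid [331, 187, 94, 23, 206] [ 516.2 -150.5] [216.8  48.8] 79.44 z 0.0374
top mid [356, 264, 6, 83, 263] [ 298.9 -102.8] [  4.7 173.9] 89.65 z 0.0
[... 1525 characters left out ...]
04
scene mid [60, 224, 34, 22, 347] [231.2 337. ] [31.  61.8] 63.36 z 0.0376
scene mid [372, 250, 84, 57, 795] [ 577.7 -251.2] [ 79.7 183.6] 62.91 z 0.037
scene mid [336, 339, 38, 45, 301] [ 332.3 -242.9] [105.2   1.6] 0.15 z 0.038
scene mid [227, 359, 30, 25, 281] [ 210.4 -132.8] [55.   2.7] 89.54 z 0.0394
scene roof [183, 137, 105, 36, 817] [672.1 338.8] [ 66.4 314.4] 16.91 z 0.0606
scene roof [320, 208, 137, 87, 3810] [ 593.1 -155.1] [163.2 215.3] 2.38 z 0.0577
scene roof [58, 217, 34, 19, 243] [233.  336.7] [30.8 62. ] 68.5 z 0.0592
scene roof [332, 329, 44, 55, 277] [ 324.4 -242.8] [  1.6 117.8] 89.79 z 0.0598
scene roof [226, 350, 43, 34, 330] [ 210.4 -142.9] [77.2  2.9] 89.34 z 0.0601
```

View pics/crop1.png

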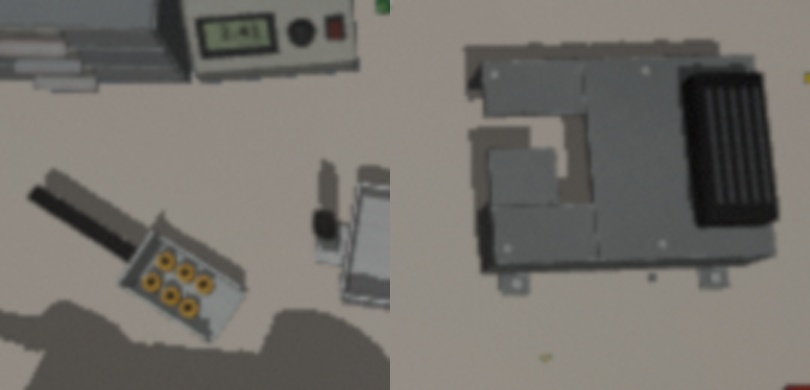

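The crop shows the scoop pointing toward lower right with six bushes standing in its rear half. The hood slot's mouth is at about (490,120) in the crop, its corner at (550,130) and its closed end at (570,195). I'll check the slot edges and grasp points, cross-check the heights in both views, and test IK for the plan.

```bash
cat > plan.py <<'E'
import numpy as np
from scipy.spatial.transform import Rotation as Ro
HO=np.array([.594,-.1543]); HY=np.radians(-87.4)          # hood
CO=np.array([.5192,.1366]); CY=np.radians(-97.05)         # carrier
SO=np.array([.4896,.3236]); SY=np.radians(-120.97)        # scoop
def ax(y): c,s=np.cos(y),np.sin(y); return np.array([[c,-s],[s,c]])
def loc(o,y,x,yy): return o+ax(y)@[x,yy]
def tool(yaw,pitch=0,flip=False):   # object frame (yaw, nose-down pitch) -> tool rotation
    R=Ro.from_euler("ZY",[yaw,pitch]).as_matrix()@np.diag([1,-1,-1.])
    return R@np.diag([-1,-1,1.]) if flip else R
def q(R): return Ro.from_matrix(R).as_quat()
def tcp(grasp,R): return np.asarray(grasp)-.006*R[:,2]
# scoop held: object x of grip -80 mm, z 39 mm
GX=-.080
def scoop_tcp(lip,yaw,pitch,flip=False):
    """tcp pose putting scoop lip (x=40, z=0) at world point lip"""
    Rs=Ro.from_euler("ZY",[yaw,pitch]).as_matrix()
    g=np.asarray(lip)+Rs@[GX-.040,0,.039]; T=tool(yaw,pitch,flip); return tcp(g,T),q(T)
def post_tcp(xy,yaw,z=.092):
    T=tool(yaw,0,True); return tcp([*xy,z],T),q(T)
E
python3 - <<'E'
from plan import *; from vis import *; from workcell import r
f={n:np.load(n+"0.npz") for n in("top","scene")}
for n in f:
    W=np.load(n+"W.npy"); z=W[...,2]; L=(W[...,:2]-HO)@ax(HY)*1000
    roof=(abs(z-.06)<.006); x,y=L[...,0],L[...,1]
    def pr(nm,a): print(n,nm,[np.percentile(a,p).round(1) for p in (2,50,98)] if len(a) else None,len(a))
    pr("mouth edge x",np.array([x[roof&(abs(y-c)<2)].min() for c in (-60,-45,-20,45,60)]))
    pr("long upper y",np.array([y[roof&(abs(x-c)<2)&(y>20)&(y<60)].min() for c in(-95,-85,-75,-65)]))
    pr("long lower y",np.array([y[roof&(abs(x-c)<2)&(y<25)&(y>-10)].max() for c in(-95,-85,-75,-65)]))
    pr("corner far x",np.array([x[roof&(abs(y-c)<2)&(x>-45)].min() for c in(-15,0,10,20)]))
    pr("short near x",np.array([x[roof&(abs(y-c)<2)&(x<-40)].max() for c in(-15,-8,-2)]))
    pr("end y",np.array([y[roof&(abs(x-c)<2)&(y<-20)].max() for c in(-48,-42,-36)]))
    pr("side +y",np.array([y[roof&(abs(x-c)<3)].max() for c in(-90,-60,-30,0,30)])); pr("side -y",np.array([y[roof&(abs(x-c)<3)].min() for c in(-90,-60,-30,0,30)]))
    S=(W[...,:2]-SO)@ax(SY)*1000; h=(z>.036)&(z<.055)&(S[...,0]<-55)&(S[...,0]>-150)&(abs(S[...,1])<20)&(f[n]["im"].max(-1)<70)
    print(n,"handle x",S[h][:,0].min().round(1),S[h][:,0].max().round(1),"y",S[h][:,1].min().round(1),S[h][:,1].max().round(1),"slope",np.polyfit(*S[h].T,1).round(3),"z",np.percentile(z[h],[50,95]).round(4))
    p=(abs(S[...,0]-5)<50)&(abs(S[...,1])<35)&(z>.01); print(n,"pan",S[p].min(0).round(1),S[p].max(0).round(1))
    C=(W[...,:2]-CO)@ax(CY)*1000; c=(z>.07)&(z<.125)&(abs(C[...,0]+75)<30)&(abs(C[...,1])<30); t=c&(z>.106); print(n,"post",C[c].min(0).round(1),C[c].max(0).round(1),"top",np.median(C[t],0).round(1),np.median(z[t]).round(4))
    for nm,b in dict(fixture=(.15,.45,-.3,0),cab=(.6,.85,.25,.55),inst=(.6,.8,.15,.3)).items():
        m=(W[...,0]>b[0])&(W[...,0]<b[1])&(W[...,1]>b[2])&(W[...,1]<b[3])&(z>.04); print(nm,np.percentile(W[m],[1,99],axis=0).round(3).tolist(),z[m].max().round(3))
lip=[*(loc(CO,CY,.008,.018)),.05]; PY=CY-np.pi/2
for fl in (0,1):
    for nm,(p,o) in [("grasp",scoop_tcp([*loc(SO,SY,.04,0),0],SY,0,fl))]+[(f"pour{a}",scoop_tcp(lip,PY,np.radians(a),fl)) for a in(0,30,60,75)]:
        s=r.solve_ik(p,o); print(fl,nm,np.round(p,3),None if s is None else np.round(s,2))
for nm,(p,o) in dict(g=post_tcp(loc(CO,CY,-.075,0),CY),e=post_tcp(loc(HO,HY,-.042,-.0225),HY)).items(): print(nm,p.round(3),r.solve_ik(p,o))
E
```

```text
top mouth edge x [np.float64(-340.3), np.float64(-107.5), np.float64(-107.0)] 5
top long upper y [np.float64(35.4), np.float64(35.6), np.float64(35.9)] 4
top long lower y [np.float64(9.2), np.float64(9.4), np.float64(10.0)] 4
top corner far x [np.float64(-30.2), np.float64(-29.5), np.float64(-28.6)] 4
top short near x [np.float64(-56.4), np.float64(-56.1), np.float64(-55.9)] 3
top end y [np.float64(-36.3), np.float64(-36.0), np.float64(-36.0)] 3
top side +y [np.float64(77.6), np.float64(79.5), np.float64(80.0)] 5
top side -y [np.float64(-263.8), np.float64(-78.9), np.float64(-78.1)] 5
top handle x -132.9 -55.0 y -5.8 6.9 slope [0.003 0.757] z [0.0464 0.0485]
top pan [-44.6 -25. ] [38.6 25. ]
top post [-81.9  -7.2] [-67.9   7.3] top [-74.3  -0.2] 0.1114
fixture [[0.195, -0.264, 0.047], [0.402, -0.102, 0.459]] 0.468
cab [[0.647, 0.255, 0.043], [0.79, 0.518, 0.141]] 0.143
inst [[0.667, 0.198, 0.041], [0.768, 0.299, 0.092]] 0.098
scene mouth edge x [np.float64(-1300.8), np.float64(-106.3), np.float64(-103.3)] 5
scene long upper y [np.float64(31.1), np.float64(33.2), np.float64(33.7)] 4
s
[... 1005 characters left out ...]

0 pour60 [0.557 0.124 0.176] [0.24 0.43 2.26 3.69 0.64 1.31]
0 pour75 [0.524 0.128 0.178] [0.32 0.62 2.42 3.6  1.22 1.53]
1 grasp [0.531 0.392 0.045] [ 0.52  0.79  1.35 -0.    1.    1.06]
1 pour0 [0.655 0.112 0.095] [ 0.05  0.74  1.3  -0.    1.1   1.75]
1 pour30 [0.617 0.116 0.149] [ 0.12  0.46  1.8  -0.33  0.39  2.09]
1 pour60 [0.557 0.124 0.176] [ 0.24  0.43  2.26  3.69  0.64 -1.84]
1 pour75 [0.524 0.128 0.178] [ 0.32  0.62  2.42  3.6   1.22 -1.62]
g [0.528 0.211 0.098] [ 2.45288981e-01  5.88540425e-01  1.59880832e+00 -4.44089210e-16
  9.54243911e-01  3.68334694e-01]
e [ 0.57  -0.113  0.098] [-3.28378158e-01  6.06229528e-01  1.56345207e+00 -4.44089210e-16
  9.71911061e-01 -3.73756718e-01]
```

The top view fits the stated sizes to within 1 mm, and the scene view agrees to 2–3 mm. The pour direction needs a wrist range the arm actually has, so I'll scan pour yaw for a continuous IK path.

Run:
```python
from plan import *; from workcell import r
print("base yaw CY deg",np.degrees(CY))
for lean in (0,15,25):
  # lean: pre-tilted grasp (tool leans back by lean deg relative to scoop)
  for yd in range(-180,180,15):
    out=[]
    for fl in (0,1):
        yaw=np.radians(yd); ok=[]
        for a in (0,15,30,40,50,60,70):
            d=np.array([np.cos(yaw),np.sin(yaw)]); lip=np.array([*(loc(CO,CY,.008,0)-d*.02),.055])
            Rs=Ro.from_euler("ZY",[yaw,np.radians(a)]).as_matrix(); g=lip+Rs@[GX-.04,0,.039]
            T=tool(yaw,np.radians(a-lean),fl); s=r.solve_ik(tcp(g,T),q(T))
            if s is None: break
            if ok and np.abs(s-ok[-1]).max()>1.2: break
            ok.append(s)
        out.append((a, ok[-1].round(2).tolist() if ok else None))
    if max(o[0] for o in out)>=60: print(lean,yd,out)
```

```text
base yaw CY deg -97.05
0 -150 [(40, [0.06, 0.45, 1.8, 0.51, 0.47, -2.44]), (70, [-0.25, 0.52, 2.4, 2.29, 1.07, -1.39])]
0 -135 [(40, [0.04, 0.46, 1.79, 0.65, 0.59, -2.8]), (70, [-0.37, 0.54, 2.28, 1.86, 1.11, -1.25])]
0 -120 [(40, [0.03, 0.47, 1.77, 0.69, 0.74, -3.07]), (70, [-0.42, 0.58, 2.13, 1.52, 1.21, -1.11])]
0 -105 [(30, [0.18, 0.55, 1.61, 0.3, 0.9, -2.88]), (70, [-0.41, 0.64, 1.95, 1.26, 1.35, -1.01])]
0 -90 [(15, [0.35, 0.61, 1.55, -0.0, 0.98, -2.79]), (70, [-0.38, 0.71, 1.77, 1.06, 1.52, -0.96])]
0 -75 [(15, [0.36, 0.56, 1.65, -0.0, 0.93, -3.04]), (70, [-0.32, 0.78, 1.58, 0.91, 1.69, -0.94])]
0 -60 [(70, [-0.26, 0.85, 1.4, 0.78, 1.87, 2.19]), (70, [-0.26, 0.85, 1.4, 0.78, 1.87, -0.95])]
0 -45 [(70, [-0.18, 0.92, 1.23, 0.64, 2.05, 2.13]), (70, [-0.18, 0.92, 1.23, 0.64, 2.05, -1.01])]
0 -30 [(70, [-0.1, 0.98, 1.08, 0.5, 2.2, 2.03]), (70, [-0.1, 0.98, 1.08, 0.5, 2.2, -1.11])]
0 -15 [(70, [-0.02, 1.03, 0.97, 0.32, 2.33, 1.88]), (70, [-0.02, 1.03, 0.97, 0.32, 2.33, -1.26])]
0 0 [(70, [0.07, 1.07, 0.89, 0.09, 2.4, 1.66]), (70, [0.07, 1.07, 0.89, 0.09, 2.4, -1.48])]
0 15 [(70, [0.
[... 4198 characters left out ...]
, 2.09, 0.67, 0.74, 2.7])]
25 75 [(70, [0.38, 0.7, 1.36, -0.6, 1.61, 0.78]), (30, [-0.25, 0.41, 1.84, 0.22, 0.91, 3.01])]
25 90 [(70, [0.42, 0.64, 1.49, -0.71, 1.44, 0.67]), (30, [-0.24, 0.48, 1.71, 0.2, 1.0, 2.79])]
25 105 [(70, [0.44, 0.57, 1.62, -0.82, 1.26, 0.57]), (40, [-0.04, 0.47, 1.62, -0.1, 1.02, 2.89])]
25 120 [(70, [0.44, 0.5, 1.75, -0.94, 1.06, 0.48]), (50, [0.08, 0.46, 1.63, -0.29, 0.96, 2.86])]
25 135 [(70, [0.3, 0.41, 1.81, -0.8, 0.78, 0.07]), (60, [0.19, 0.42, 1.72, -0.51, 0.81, 2.86])]
25 150 [(70, [0.26, 0.37, 1.89, -0.82, 0.59, -0.16]), (70, [0.26, 0.37, 1.89, -0.82, 0.59, 2.98])]
25 165 [(70, [0.2, 0.33, 1.94, -0.72, 0.4, -0.5]), (70, [0.2, 0.33, 1.94, -0.72, 0.4, 2.65])]
```

I'll use the flipped grasp and pour along carrier +y (yaw about −7°), with the handle on the robot side. First comes the grasp and lift.

Run:
```python
from plan import *; from workcell import r, command_gripper, optics
import cv2
P=lambda dz,p=0: scoop_tcp([*loc(SO,SY,.04,0),dz],SY,np.radians(p),True)
command_gripper(.05,100)
r.reach(*P(.10)); r.move_straight(*P(0),speed=.1)
command_gripper(.0,100); s=r.read_state(); print(s["time_s"],s["grip_width"],s["grip_force"],s["contact_force"])
r.move_straight(*P(.03),speed=.06); r.move_straight(*P(.14,-8),speed=.1)
r.hold(.2); s=r.read_state(); print(s["time_s"],s["grip_width"],s["contact_force"],s["joint_positions"].round(2) if hasattr(s["joint_positions"],"round") else s["joint_positions"])
a=optics.get_image("scene")[0][100:250,120:300]; b=optics.get_image("top")[0][130:280,90:290]
cv2.imwrite("pics/lift.png",np.hstack([cv2.resize(x,None,fx=2,fy=2) for x in(a,b)])[:,:,::-1])
```

```text
3.725 0.012009299127946816 97.49008655548096 [-0.64239025 -0.29961048  3.44812174]
5.6583 0.012319399864971088 [ 0.38459629  0.03657725 -2.65582307] [ 0.55  0.74  1.09 -0.06  1.44  1.11]
```

View pics/lift.png

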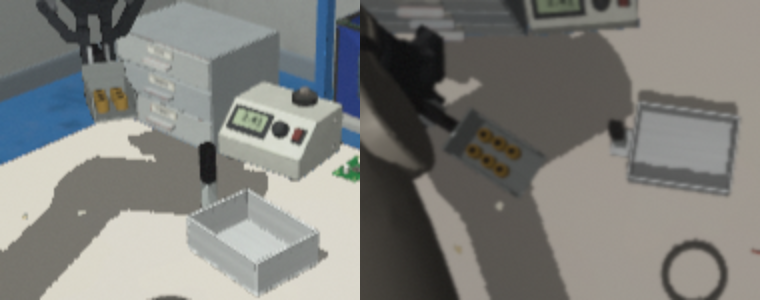

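The scoop is gripped and lifted (crop right, about (490,150)), and all six bushes are still standing in it. Next I'll carry it to the tray and pour.

```bash
cat >> plan.py <<'E'
PY=CY+np.pi/2
def pour(p,z,y=-.022): return scoop_tcp([*loc(CO,CY,.008,y),z],PY,np.radians(p),True)
E
python3 - <<'E'
from plan import *; from workcell import r, command_gripper, optics
import cv2
mid=(SY+PY)/2
a=pour(-8,.14)[0]; s=np.array(r.read_state()["eef_pos"])
r.move_straight((a+s)/2,q(tool(mid,np.radians(-8),True)),speed=.13)
r.move_straight(*pour(-8,.14),speed=.13)
r.move_straight(*pour(0,.060),speed=.12)
for p,z in ((15,.050),(25,.042),(35,.036),(45,.033),(58,.030),(68,.030)): r.move_straight(*pour(p,z),speed=.08)
r.hold(.4); s=r.read_state(); print(s["time_s"],s["grip_width"],s["contact_force"])
a=optics.get_image("scene")[0][120:270,170:350]; b=optics.get_image("top")[0][150:300,180:340]
cv2.imwrite("pics/pour.png",np.hstack([cv2.resize(x,None,fx=2,fy=2) for x in(a,b)])[:,:,::-1])
E
```

```text
12.0667 0.012153742564744522 [ 0.10760901 -0.17420529 -1.30831154]
```

View pics/pour.png

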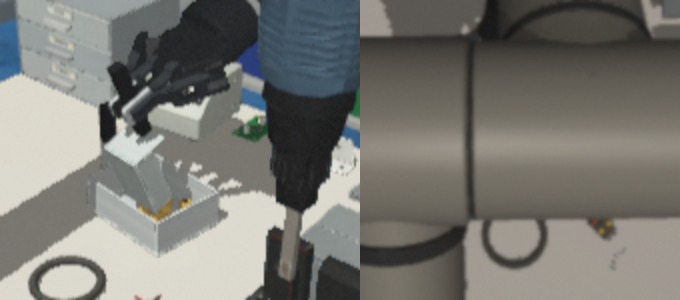

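The scoop is tilted into the tray and the brass bushes are visible inside it at (160,210). The top view is blocked by the arm. I'll raise the scoop, carry it back and look before setting it down.

Run:
```python
from plan import *; from workcell import r, command_gripper, optics
import cv2
mid=(SY+PY)/2
r.move_straight(*pour(60,.085),speed=.1)
r.move_straight(*pour(0,.14),speed=.15)
H=scoop_tcp([*loc(SO,SY,.04,0),.14],SY,0,True); s=np.array(r.read_state()["eef_pos"])
r.move_straight((H[0]+s)/2,q(tool(mid,0,True)),speed=.15); r.move_straight(*H,speed=.15)
r.hold(.2); s=r.read_state(); print(s["time_s"],s["grip_width"],s["contact_force"])
a=optics.get_image("scene")[0][100:250,120:300]; b=optics.get_image("top")[0][150:300,110:290]
cv2.imwrite("pics/after.png",np.hstack([cv2.resize(x,None,fx=2.2,fy=2.2) for x in(a,b)])[:,:,::-1])
```

```text
16.5667 0.012283479639990507 [ 1.23732437 -0.51764718 -2.38335634]
```

View pics/after.png

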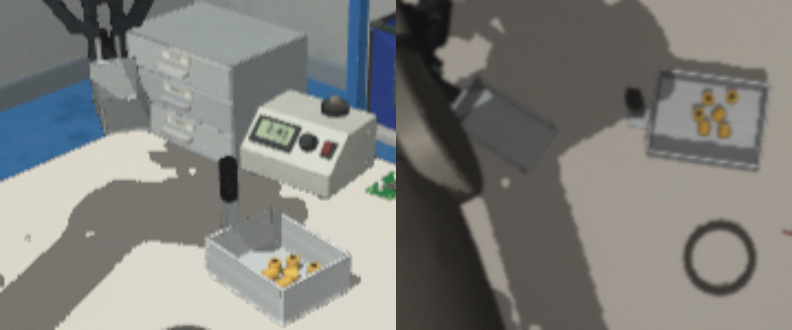

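All six bushes are in the tray, around (715,113), and the scoop is empty. I'll set the scoop down and re-measure the tray and post.

Run:
```python
from plan import *; from vis import *; from workcell import r, command_gripper, optics
P=lambda dz: scoop_tcp([*loc(SO,SY,.04,0),dz],SY,0,True)
r.move_straight(*P(.02),speed=.13)
print("hit",r.move_straight(*P(-.001),speed=.03,max_force=5),r.read_state()["eef_pos"][2]-P(0)[0][2])
command_gripper(.04,100); r.move_straight(*P(.10),speed=.2)
p,o=post_tcp(loc(CO,CY,-.075,0),CY,.17); r.reach(p,o)
s=r.read_state(); print(s["time_s"],s["joint_positions"])
for n in("top","scene"):
    im,d=optics.get_image(n); m=optics.camera_model(n); W=cloud(d,**m); z=W[...,2]
    np.savez(n+"1.npz",im=im,d=d)
    S=(W[...,:2]-SO)@ax(SY)*1000; pan=(d>0)&(abs(S[...,0]-5)<25)&(abs(S[...,1])<18); A=np.c_[S[pan],np.ones(pan.sum())]
    print(n,"pan floor plane",np.linalg.lstsq(A,z[pan]*1000,rcond=None)[0].round(3),pan.sum())
    ha=(abs(S[...,1])<10)&(S[...,0]<-45)&(S[...,0]>-150)&(z>.02)&(z<.07)&(im.max(-1)<70); print(" handle x",np.ptp(S[ha][:,0]) if ha.any() else 0, "slope",np.polyfit(S[ha][:,0],z[ha]*1000,1).round(3) if ha.sum()>5 else 0)
    C=(W[...,:2]-CO)@ax(CY)*1000; m=(abs(C[...,0])<70)&(abs(C[...,1])<55)&(z>.036)&(z<.05); print(n,"tray",*rect(W[m]),m.sum())
import cv2
a=cv2.imread if 0 else None
f=np.load("top1.npz")["im"][130:290,90:290]; g=np.load("scene1.npz")["im"][110:270,110:310]
cv2.imwrite("pics/pre.png",np.hstack([cv2.resize(x,None,fx=2,fy=2) for x in(g,f)])[:,:,::-1])
```

```text
hit True 0.0004193002411316399
20.1667 [2.45765987e-01 4.96371237e-01 1.51688598e+00 5.71809111e-04
 1.12989012e+00 3.70190420e-01]
top pan floor plane [-0.035 -0.009  3.304] 95
 handle x 85.25824608294519 slope [-4.0000e-03  4.6181e+01]
top tray [520.  141.2] [129.4  90.2] 82.72 161
scene pan floor plane [-0.003  0.009  0.411] 161
 handle x 83.2081478706976 slope [-1.0000e-03  4.3256e+01]
scene tray [518.1 139.5] [133.4  92.6] 82.58 402
```

View pics/pre.png

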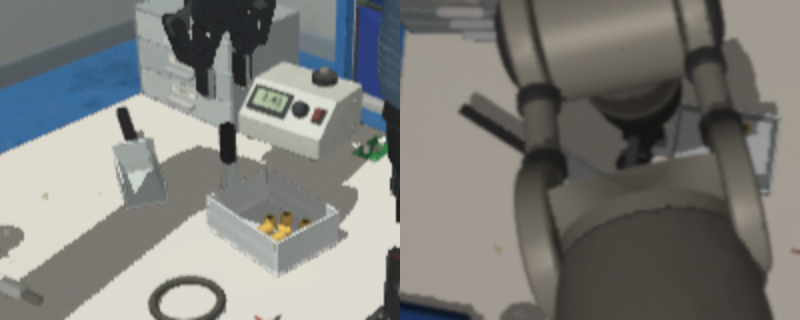

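The scoop is flat on the table and empty, and the tray hasn't moved with its six bushes. Next I'll grip the post, slide to the lead-in pose and check alignment.

Run:
```python
from plan import *; from vis import *; from workcell import r, command_gripper, optics
p,o=post_tcp(loc(CO,CY,-.075,0),CY); r.move_straight(p,o,speed=.08)
command_gripper(0,60); s=r.read_state(); print(s["time_s"],s["grip_width"],s["contact_force"])
for h in (-.28,-.262):
    p,o=post_tcp(loc(HO,HY,h,.0225),HY); print(r.move_straight(p,o,speed=.08,max_force=20))
r.hold(.1); s=r.read_state(); print(s["time_s"],s["grip_width"],s["contact_force"],s["eef_pos"])
import cv2
for n in("top","scene"):
    im,d=optics.get_image(n); m=optics.camera_model(n); W=cloud(d,**m); z=W[...,2]; np.savez(n+"2.npz",im=im,d=d)
    C=(W[...,:2]-HO)@ax(HY)*1000; m=(C[...,0]<-112)&(C[...,0]>-245)&(abs(C[...,1]-22.5)<55)&(z>.036)&(z<.0475)
    print(n,"tray in hood frame",*rect(C[m]/1000),m.sum())
f=np.load("top2.npz")["im"][100:260,180:440]; g=np.load("scene2.npz")["im"][130:290,200:460]
cv2.imwrite("pics/lead.png",np.vstack([cv2.resize(x,None,fx=1.8,fy=1.8) for x in(g,f)])[:,:,::-1])
```

```text
21.7417 0.013296626674813941 [-0.77021395  0.04232822  2.56643375]
False
False
23.7833 0.013349571043246139 [-0.42047828 -2.00508456  4.39602716] [0.60512751 0.10735972 0.09858174]
top tray in hood frame [-181.1   66. ] [ 2.5 47.9] 89.85 41
scene tray in hood frame [-184.3   21.2] [121.5  92.7] 0.17 281
```

View pics/lead.png

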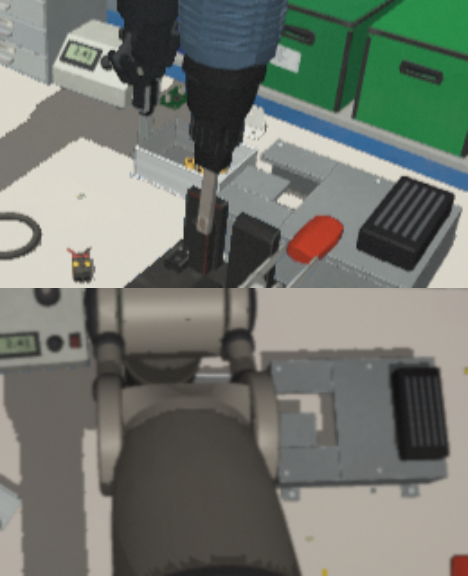

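In the scene view the tray sits squarely in line with the mouth: 0.2° of yaw error and under 1 mm sideways, allowing for that view's bias. Before going in, I'll check how the arm's path clears the tall fixture.

Run:
```python
import numpy as np
W=np.vstack([np.load(n+"W.npy").reshape(-1,3) for n in("top","scene")])
m=(W[:,0]>.1)&(W[:,0]<.5)&(W[:,1]<-.05)&(W[:,1]>-.4)&(W[:,2]>.03); F=W[m]
for z in np.arange(.05,.55,.05):
    a=F[(F[:,2]>z)&(F[:,2]<z+.05)]
    if len(a)>5: print(z.round(2),len(a),"x",np.percentile(a[:,0],[1,99]).round(3),"y",np.percentile(a[:,1],[1,99]).round(3))
# arm's present position (link cloud, top view): height & lateral extent
from vis import *; f=np.load("top2.npz"); g=np.load("top0.npz"); A=cloud(f["d"],g["K"],g["R"],g["t"])
for x in(.2,.3,.4,.5,.6):
    a=A[(abs(A[...,0]-x)<.02)&(A[...,2]>.2)&(A[...,1]>-.1)]
    if len(a)>5: print("arm x",x,"y",np.percentile(a[:,1],[1,99]).round(3),"top z",a[:,2].max().round(3))
from workcell import r; print(r.read_state()["joint_positions"])
```

```text
0.05 2763 x [0.196 0.381] y [-0.265 -0.102]
0.1 13731 x [0.209 0.384] y [-0.244 -0.103]
0.15 6997 x [0.215 0.411] y [-0.238 -0.114]
0.2 138 x [0.222 0.357] y [-0.223 -0.174]
0.25 371 x [0.264 0.278] y [-0.205 -0.185]
0.3 1276 x [0.256 0.289] y [-0.216 -0.175]
0.35 2740 x [0.249 0.323] y [-0.224 -0.166]
0.4 4380 x [0.25  0.324] y [-0.224 -0.166]
0.45 4206 x [0.25  0.302] y [-0.223 -0.166]
0.5 679 x [0.258 0.292] y [-0.208 -0.184]
arm x 0.3 y [0.028 0.256] top z 0.683
arm x 0.4 y [0.053 0.148] top z 0.624
arm x 0.5 y [0.045 0.162] top z 0.523
arm x 0.6 y [0.042 0.176] top z 0.435
[ 5.15320544e-02  6.56857684e-01  1.45941154e+00 -1.37107611e-03
  1.02420346e+00  7.20311122e-03]
```

The arm's near side will pass about 80 mm clear of the fixture's tall driver, so I'll slide in with a force guard.

Run:
```python
from plan import *; from vis import *; from workcell import r, command_gripper, optics
import cv2
def go(h,y,v):
    p,o=post_tcp(loc(HO,HY,h,y),HY); hit=r.move_straight(p,o,speed=v,max_force=12); s=r.read_state(); print(hit,s["time_s"],((np.array(s["eef_pos"])[:2]-HO)@ax(HY)*1000).round(1),np.round(s["contact_force"],1),s["grip_width"]); return hit
ok=not go(-.15,.0225,.05) and not go(-.042,.0225,.05) and not go(-.042,-.0225,.04)
r.hold(.2)
im=optics.get_image("scene")[0]; cv2.imwrite("pics/in.png",cv2.resize(im[150:330,260:480],None,fx=3,fy=3)[:,:,::-1])
```

```text
False 26.275 [-150.2   22.8] [0.  3.5 5.7] 0.013174734328065141
False 28.5833 [-42.2  22.7] [-0.2  4.7  6.1] 0.013182348039879912
False 29.8583 [-41.3 -22.3] [ 3.6 -0.9  5.3] 0.013418164503182464
```

View pics/in.png

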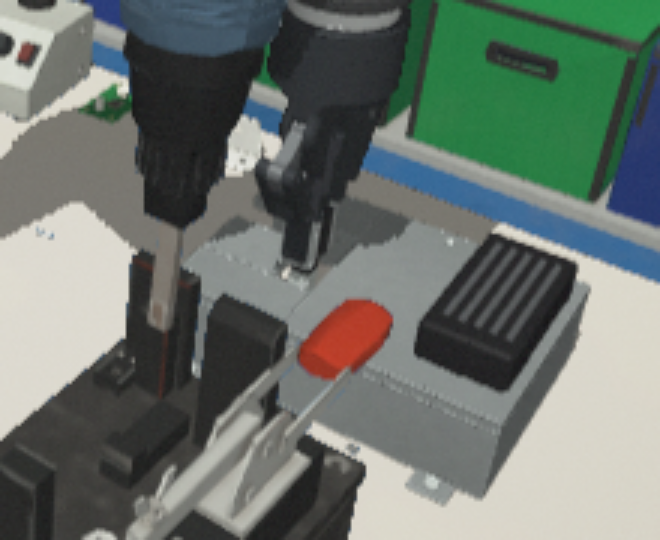

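The post is at the end of the short leg, around (300,260), with no abnormal forces. I'll release, retreat and verify from above.

Run:
```python
from plan import *; from vis import *; from workcell import r, command_gripper, optics
import cv2
command_gripper(.04,60); p,o=post_tcp(loc(HO,HY,-.042,-.0225),HY,.25); r.move_straight(p,o,speed=.12)
r.movej([1.187,.342,1.524,0,1.275,-.146]); r.hold(.2)
im,d=optics.get_image("top"); m=optics.camera_model("top"); W=cloud(d,**m); z=W[...,2]
C=(W[...,:2]-HO)@ax(HY)*1000; k=(abs(C[...,0]+42)<20)&(abs(C[...,1]+22)<25)&(z>.07); t=k&(z>.106)
print(r.read_state()["time_s"],"post",C[k].min(0).round(1),C[k].max(0).round(1),"top",np.median(C[t],0).round(1),np.median(z[t]).round(4),"hood roof med",np.median(z[(abs(C[...,0])<10)&(abs(C[...,1])<50)]).round(4))
k=(abs(z-.06)<.004)&(abs(C[...,0])<115)&(abs(C[...,1])<85); print("hood",*rect(C[k]/1000))
cv2.imwrite("pics/end.png",cv2.resize(im[120:290,100:440],None,fx=2.3,fy=2.3)[:,:,::-1])
```

```text
34.9083 post [-49.2 -29.4] [-34.9 -15.2] top [-42.4 -22.4] 0.1116 hood roof med 0.0598
hood [-0.2  0.7] [215.9 159.5] 0.3
```

View pics/end.png

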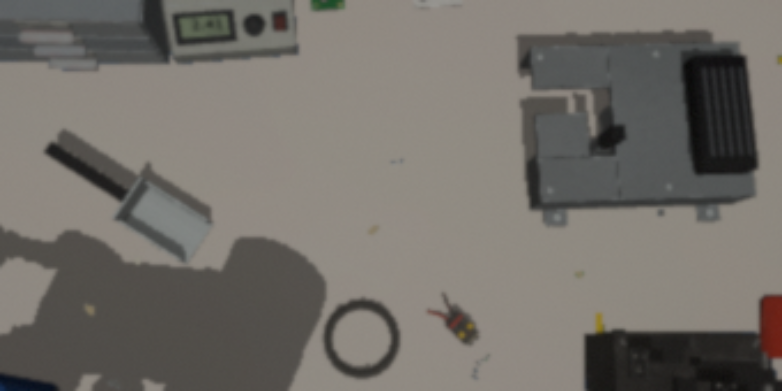

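The post stands at (605,138), at the closed end of the slot in hood coordinates (−42.4, −22.4), with its top at 112 mm. The scoop is flat and empty, the ring and connector are where they were, and no bushes are lying loose.

```bash
python3 -c "
from workcell import r
print(r.finish_job())"
```

```text
the job is handed in; nothing more can be done
None
```

The job is handed in at about 35 s on the robot's clock: all six bushes were tipped into the carrier, the empty scoop is flat on the table, and the carrier stands flat at the closed end of the slot's short leg (its bushes are under the roof, so I couldn't recount them there).

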